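# Shim the rocking balance slab

### The arm

A 6-joint arm with a two-finger parallel gripper is mounted at the origin on the work surface. World frame = base frame: x ahead of the robot, y to its left, z up, the work surface at z = 0. Lengths are in m, angles in degrees, forces in N, time in s.
With the tool pointing down it reaches from about 0.3 to 0.75 m from the base axis. Payload 8.5 kg.
Tool frame: the origin (TCP) lies midway between the tips of the shut fingers; the grasp point (between the pads) lies behind it (grasp_offset is the z of the grasp point in the tool frame, in m); z points along the fingers, y is the direction in which the jaws open and shut (so a half turn about z gives the same grasp; the last joint's range is limited). The gripper opens to 85 mm and grips with 20 to 120 N. Pads are 22 mm wide; open, the fingers measure 114 mm over their backs; the gripper's body (76 mm by 85 mm) begins 54 mm behind the grasp point. The pads swing forward as they close: fully open they stand 13 mm farther back than shut.
Start: joints at [-75.361, 21.807, 74.336, -0, 83.858, -12.336], TCP at [0.249, -0.49, 0.203] pointing down, gripper open.
Joint ranges: [-178.18, 178.18], [-50.72, 133.34], [12.68, 142.11], [-81.47, 261.47], [9.98, 163.14], [-165.26, 165.26]. Speed limits (degrees/s): [136.94, 136.94, 180, 180, 180, 180].

### API

Orientations are given as a 3x3 rotation matrix whose columns are the frame's x, y, z axes.
In Python, from rig import * gives the robot as it stands.
- The arm moves only by the shell command python3 -m pendant 'ROWS' [FORCE]. ROWS is JSON, one flat list of numbers, 7 for each row, row after row: the finger opening in mm, from 0 to 85.4, then the shift along the tool's x, y, z in units of 50 mm (1.0 is 50 mm), then the turn, a rotation vector about the tool's x, y, z in units of 8 degrees (1.0 is 8 degrees). In form: [hand, dx, dy, dz, wx, wy, wz, hand, dx, dy, dz, wx, wy, wz, ...]. A call has 1 to 12 rows; each row shifts and turns the commanded pose from where the row before left it, along the tool's axes as they then stand; what a row does not reach is not made up. A row lasts 1/10 s, in which the tool goes at most 50 mm and 8.59 degrees, less where a joint would pass 70% of its speed; a pose out of reach is approached as far as the arm can. A call is refused whole if a number of a shift passes 1 or a number of a turn 1, either way. A call with a gripper value outside its range is refused whole. The fingers move at their own pace and stop on an object; FORCE is the grip in N (left out, the last holds). Time passes only in rows, so rows that do not move let the fingers close. It gives the time, the measured TCP pose, the force and the opening at its end, in the units of the state.
- observe(): the state, without advancing time (a new reading comes with each control period).
- get_image(name): name is "scene" or "top"; returns a dict with "frame" (400x640x3 uint8, red, green, blue), "depth" (400x640 float32, m along the optical axis (not along the pixel's ray), 0 where there is no reading), "K" (3x3 intrinsics, pixels), "rvec" (rotation vector, rad) and "tvec" (3), from world to camera coordinates, as OpenCV has them. Camera axes: x right, y down, z forward; pixel columns grow to the right and rows downward; lengths in m; the calibration is good to about 2 mm. A picture is of the moment at which its call begins.
- close_job(): hands the job in, once; it reports no verdict.
The state is a dict: "time_s": time; "q": joint angles; "qvel": joint speeds; "joint_efforts": joint torques, N m; "position": TCP position; "tool_rot": TCP orientation; "ft_force": force on the tool from outside, world axes, zero at the start; "wrist_torque": the same for the moment, N m; "grip_width": finger opening in m.
Only numpy, scipy, OpenCV 4.12 (cv2) and the standard library are available. Lean on these libraries where they do the work, as an engineer would, in place of code of your own. Each camera call takes 0.05 s, during which the arm holds its last target.

### The job

The granite slab under the jewellery balance rocks at one corner. Press down on its corners one at a time with closed fingertips until you find the corner that gives, press that corner's wedge shim straight in under the stone until its heel is flat against the stone's side, then press the same corner from above once more to check that it now stands firm. Leave the other three shims, the balance with its bangle and the other things where they are, and do not grip or lift anything.

Things in the scene. Friction and masses are not known exactly. Their poses are not given: they have to be found in the camera images.
- slab: Dark grey granite slab under the balance: 180 mm (its x, near-far) x 220 mm (its y, right-left) x 25 mm thick, 2.3 to 3 kg. Origin: centre of its underside, 11 mm above the bench; top 36 mm above it. It stands loose and level on three of its four feet; the fourth hangs over a worn cup, at any corner. About 12 N sideways can start to slide it.
- corner_near_right (a point): Point to press on the slab's top at its near right corner (near/far = towards/away from the robot, left = +y), 15 mm in from both edges, 36 mm above the bench; moves with the slab. The loose corner starts to tip under 4 to 6 N here, goes down 4 to 5 mm until its foot strikes, and rises when let go; a firm one gives under 1 mm. Press with 8 to 15 N to feel it.
- corner_near_left (a point): Point to press on the slab's top at its near left corner (near/far = towards/away from the robot, left = +y), 15 mm in from both edges, 36 mm above the bench; moves with the slab. The loose corner starts to tip under 4 to 6 N here, goes down 4 to 5 mm until its foot strikes, and rises when let go; a firm one gives under 1 mm. Press with 8 to 15 N to feel it.
- corner_far_right (a point): Point to press on the slab's top at its far right corner (near/far = towards/away from the robot, left = +y), 15 mm in from both edges, 36 mm above the bench; moves with the slab. The loose corner starts to tip under 4 to 6 N here, goes down 4 to 5 mm until its foot strikes, and rises when let go; a firm one gives under 1 mm. Press with 8 to 15 N to feel it.
- corner_far_left (a point): Point to press on the slab's top at its far left corner (near/far = towards/away from the robot, left = +y), 15 mm in from both edges, 36 mm above the bench; moves with the slab. The loose corner starts to tip under 4 to 6 N here, goes down 4 to 5 mm until its foot strikes, and rises when let go; a firm one gives under 1 mm. Press with 8 to 15 N to feel it.
- shim_near_right: Grey plastic wedge shim of the near right corner, loose, 48 x 20 mm, 20 g: an upright heel 10 mm thick, 22 mm high; then 10 mm of wedge 10.8 mm high, then a ramp down to 3 mm at the tip, just under the stone's right side. Origin: bottom of the heel's outer face, middle; +y to the tip. Home: heel against the stone, origin at slab x -77, y -120 mm. Slides under 1 N.
- shim_near_left: Grey plastic wedge shim of the near left corner, loose, 48 x 20 mm, 20 g: an upright heel 10 mm thick, 22 mm high; then 10 mm of wedge 10.8 mm high, then a ramp down to 3 mm at the tip, just under the stone's left side. Origin: bottom of the heel's outer face, middle; +y to the tip. Home: heel against the stone, origin at slab x -77, y 120 mm. Slides under 1 N.
- shim_far_right: Grey plastic wedge shim of the far right corner, loose, 48 x 20 mm, 20 g: an upright heel 10 mm thick, 22 mm high; then 10 mm of wedge 10.8 mm high, then a ramp down to 3 mm at the tip, just under the stone's right side. Origin: bottom of the heel's outer face, middle; +y to the tip. Home: heel against the stone, origin at slab x 77, y -120 mm. Slides under 1 N.
- shim_far_left: Grey plastic wedge shim of the far left corner, loose, 48 x 20 mm, 20 g: an upright heel 10 mm thick, 22 mm high; then 10 mm of wedge 10.8 mm high, then a ramp down to 3 mm at the tip, just under the stone's left side. Origin: bottom of the heel's outer face, middle; +y to the tip. Home: heel against the stone, origin at slab x 77, y 120 mm. Slides under 1 N.
- foot_near_right: Steel stub foot, 24 mm diameter, 6 mm tall, fixed under the slab at the near right corner (slab x = -44 mm, y = -65 mm; origin at its top, on the stone's underside), standing in a low black rubber cup on the bench. Out of reach under the stone.
- foot_near_left: Steel stub foot, 24 mm diameter, 6 mm tall, fixed under the slab at the near left corner (slab x = -44 mm, y = 65 mm; origin at its top, on the stone's underside), standing in a low black rubber cup on the bench. Out of reach under the stone.
- foot_far_right: Steel stub foot, 24 mm diameter, 6 mm tall, fixed under the slab at the far right corner (slab x = 44 mm, y = -65 mm; origin at its top, on the stone's underside), standing in a low black rubber cup on the bench. Out of reach under the stone.
- foot_far_left: Steel stub foot, 24 mm diameter, 6 mm tall, fixed under the slab at the far left corner (slab x = 44 mm, y = 65 mm; origin at its top, on the stone's underside), standing in a low black rubber cup on the bench. Out of reach under the stone.
- balance: Compact white electronic balance, 90 (x) x 110 (y) x 28 mm plus a round steel pan 68 mm across whose top is 36.5 mm above the balance's underside; stands free on the middle of the slab. Origin: centre of its underside, on the slab's top. To be left alone.
- bangle: Pale jade bangle lying flat on the balance's pan, 74 mm outside diameter, 10 mm thick, its top about 83 mm above the bench. Origin: its centre, at its underside. To be left alone.
- bangle_dark: Honey-brown bangle lying flat on the bench, 78 mm outside diameter, 11 mm thick. Origin: its centre, at its underside. To be left alone.
- mug: White mug with three pens standing in it, 80 mm diameter, 95 mm tall (pens to 145 mm), handle on its own +y side. Origin: centre of its underside. To be left alone.
- loupe: Folded steel loupe lying on the bench, 30 x 57 x 18 mm. Origin: its underside. To be left alone.

How it is judged:
By the outcome, as a careful person would: the job done as asked, in the order asked, and still so for the second after the job is handed in, with the robot touching nothing.
It also fails if it takes over 64 s, if anything falls off the work surface, if the arm or the gripper's body presses on something with over 40 N, if the wrist force passes 120 N, or if a joint passes its speed limit or range.

## Working session

There is one attempt and no reset: what is moved stays moved. The work goes in short steps, Python scripts to look and compute and a shell command to move; the robot and the scene stay as the last step left them, time stands still between calls to the robot, and variables do not carry over. Pictures are saved under pics/ and viewed, and the job is handed in when it is done.

```bash
ls; mkdir -p pics
python3 - <<'E'
from rig import *
import cv2
o=observe();print(o)
for n in("scene","top"):
    d=get_image(n);cv2.imwrite(f"pics/{n}0.png",d["frame"][:,:,::-1]);print(d["K"],d["rvec"],d["tvec"])
E
```

```text
pics
{'time_s': 0.0, 'q': array([-7.53614549e+01,  2.18413334e+01,  7.43843241e+01, -1.40763545e-03,
        8.38553387e+01, -1.23371765e+01]), 'qvel': array([-0.03005301,  0.05419376, -0.03354894, -0.08553017, -0.02639683,
        0.04381373]), 'joint_efforts': array([ 3.38604959e-04, -4.48460913e+01, -2.31278390e+01, -9.33034403e-05,
        4.64914658e-03,  2.34051345e-05]), 'position': array([ 0.24938436, -0.4898545 ,  0.2019111 ]), 'tool_rot': array([[ 8.91197669e-01,  4.53615002e-01, -3.80891938e-04],
       [ 4.53615076e-01, -8.91196672e-01,  1.36158907e-03],
       [ 2.78187600e-04, -1.38622333e-03, -9.99999000e-01]]), 'ft_force': array([-0.11373154,  0.28194069,  0.39050432]), 'wrist_torque': array([ 0.00386805, -0.00421813,  0.01956158]), 'grip_width': 0.08585692761968716}
[[432.03350003   0.         323.03772642]
 [  0.         432.03350003 190.00416531]
 [  0.           0.           1.        ]] [ 0.89597766  2.52317797 -1.07718032] [ 0.48589477 -0.22559992  1.46774412]
[[361.30383791   0.         321.94165654]
 [  0.         361.30383791 199.24075779]
 [  0.           0.           1.        ]] [ 2.14831469 -2.18229984  0.07178516] [0.01481308 0.61860971 0.90762999]
```

View pics/scene0.png

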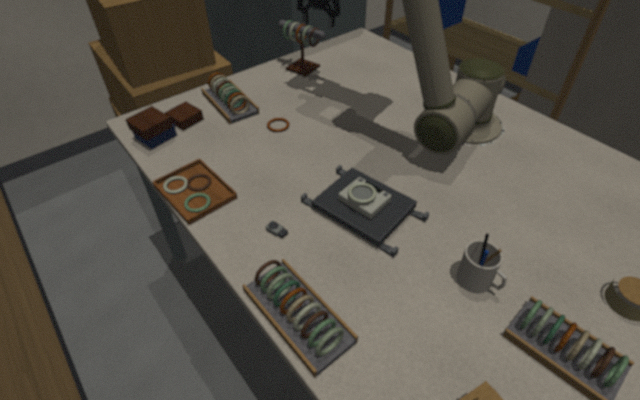

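View pics/top0.png

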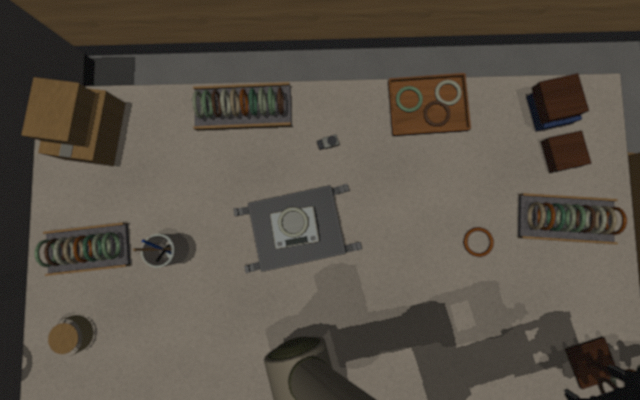

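The top view shows the slab centred near (297,228), rotated about 10°. The shims are near (341,188) far right, (240,211) far left, (353,247) near right and (252,267) near left. The mug is at (157,248) and the dark bangle at (478,241).

```bash
cat > h.py <<'E'
import numpy as np, cv2
from rig import *
def proj(d,P):
    p,_=cv2.projectPoints(np.array(P,float).reshape(-1,3),d["rvec"],d["tvec"],d["K"],None); return p[:,0]
def ray(d,uv,z):
    R=cv2.Rodrigues(d["rvec"])[0]; t=d["tvec"].reshape(3); c=-R.T@t
    uv=np.array(uv,float).reshape(-1,2)
    r=(np.linalg.inv(d["K"])@np.c_[uv,np.ones(len(uv))].T).T@R
    return c+r*((z-c[2])/r[:,2])[:,None]
def cloud(d):
    R=cv2.Rodrigues(d["rvec"])[0]; t=d["tvec"].reshape(3)
    v,u=np.mgrid[:400,:640]; z=d["depth"]
    p=(np.linalg.inv(d["K"])@np.stack([u.ravel(),v.ravel(),np.ones(u.size)]))*z.ravel()
    return ((p.T-t)@R).reshape(400,640,3)
E
python3 - <<'E'
from h import *
for n,(x0,y0,x1,y1) in(("top",(220,170,380,290)),("scene",(290,150,440,265))):
    d=get_image(n);c=d["frame"][y0:y1,x0:x1,::-1]
    c=cv2.resize(c,None,fx=5,fy=5,interpolation=cv2.INTER_CUBIC);c=np.clip(c*1.5,0,255).astype('uint8');cv2.imwrite(f"pics/{n}1.png",c)
    P=cloud(d); f=d["frame"].astype(int)
    hsv=cv2.cvtColor(d["frame"],cv2.COLOR_RGB2HSV)
    for uv in ((297,228),(265,215),(335,235),(353,247),(400,260)) if n=="top" else ((335,195),(380,235),(420,215),(250,180)):
        print(n,uv,P[uv[1],uv[0]].round(4),f[uv[1],uv[0]])
E
```

```text
top (297, 228) [0.545  0.0662 0.0738] [110 109 101]
top (265, 215) [0.5799 0.1516 0.0357] [70 71 69]
top (335, 235) [ 0.5263 -0.0269  0.0376] [70 69 68]
top (353, 247) [ 0.4944 -0.0732  0.014 ] [77 76 74]
top (400, 260) [ 0.4585 -0.1958  0.0008] [116 108  98]
scene (335, 195) [0.592  0.0115 0.038 ] [49 49 53]
scene (380, 235) [0.5961 0.1892 0.0371] [51 55 53]
scene (420, 215) [0.4461 0.1911 0.0087] [74 73 71]
scene (250, 180) [ 0.7212 -0.2211  0.0031] [130 125 113]
```

View pics/top1.png

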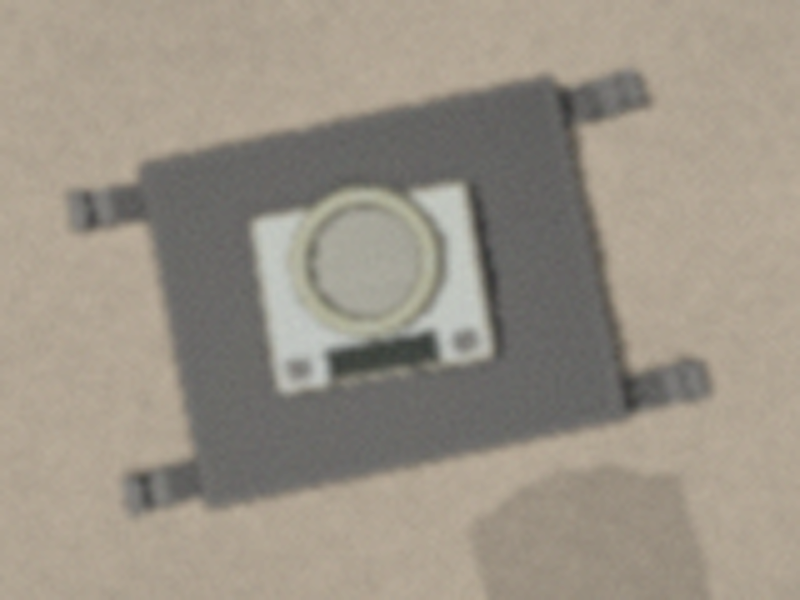

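View pics/scene1.png

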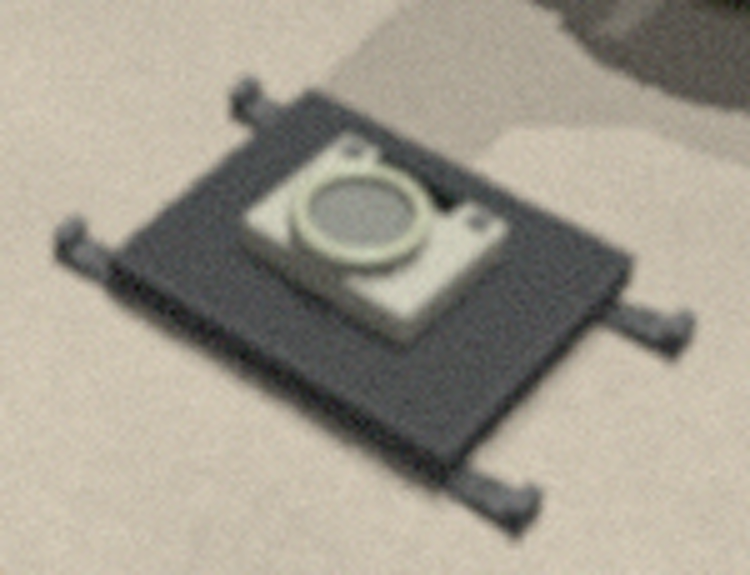

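```bash
cat > loc.py <<'E'
from h import *
def slab(d):
    n=d["K"][0,0]<400
    f=cv2.GaussianBlur(d["frame"],(0,0),0.8).max(2)
    m=np.zeros((400,640),np.uint8)
    if n: m[175:285,225:375]=(f[175:285,225:375]<93)
    else: m[155:260,295:435]=(f[155:260,295:435]<65)
    m=cv2.morphologyEx(m,cv2.MORPH_OPEN,cv2.getStructuringElement(cv2.MORPH_ELLIPSE,(13,13)) if n else np.ones((7,7)))
    cs,_=cv2.findContours(m,cv2.RETR_EXTERNAL,cv2.CHAIN_APPROX_NONE)
    c=max(cs,key=cv2.contourArea)[:,0]
    w=ray(d,c,0.036)[:,:2]
    return c,w
if __name__=="__main__":
    d=get_image("top"); c,w=slab(d)
    (cx,cy),(a,b),th=cv2.minAreaRect((w*1000).astype(np.float32)); print("rect",cx,cy,a,b,th)
    # robust line fits per side
    C=np.array([cx,cy])/1000
    th0=np.deg2rad(11)
    for it in range(4):
        X=np.array([np.cos(th0),np.sin(th0)]);Y=np.array([-X[1],X[0]])
        q=np.c_[(w-C)@X,(w-C)@Y]; res=[];an=[]
        for ax,s,h,o in((0,1,.09,.07),(0,-1,.09,.07),(1,1,.11,.05),(1,-1,.11,.05)):
            k=(abs(q[:,ax]-s*h)<.008)&(abs(q[:,1-ax])<o)
            p=np.polyfit(q[k,1-ax],q[k,ax],1); res.append(p[1]); an.append(p[0]*(-1 if ax==0 else 1))
        # x=p*y: slope; rotation delta: for ax0 x = -tan(d) y ; for ax1 y = tan(d) x
        C=C+X*(res[0]+res[1])/2+Y*(res[2]+res[3])/2; th0+=np.mean(np.arctan(an))
    print("C",C,"th",np.rad2deg(th0),"size",res[0]-res[1],res[2]-res[3],"an",np.rad2deg(an))
    np.save("slab.npy",[C[0],C[1],th0])
    P=cloud(d).reshape(-1,3); P=P[(P[:,0]>.4)&(P[:,0]<.72)&(P[:,1]>-.12)&(P[:,1]<.25)]
    k=(P[:,2]>.03)&(P[:,2]<.043); print("depth rect",cv2.minAreaRect((P[k,:2]*1000).astype(np.float32)),np.median(P[k,2]))
    # scene overlay both views
    X=np.array([np.cos(th0),np.sin(th0)]);Y=np.array([-X[1],X[0]])
    for n in("top","scene"):
        d=get_image(n); im=cv2.resize(d["frame"][:,:,::-1],None,fx=5,fy=5,interpolation=cv2.INTER_CUBIC)
        def dr(L,col):
            uv=proj(d,[(*(C+X*x+Y*y),z) for x,y,z in L]); uv=((uv+.5)*5-.5).astype(np.int32)
            cv2.polylines(im,[uv],True,col,1)
        dr([(.09,.11,.036),(.09,-.11,.036),(-.09,-.11,.036),(-.09,.11,.036)],(0,0,255))
        for x in(.077,-.077):
            for s in(1,-1):
                dr([(x-.01,s*.12,.022),(x+.01,s*.12,.022),(x+.01,s*.11,.022),(x-.01,s*.11,.022)],(0,255,0))
        x0,y0,x1,y1=(220,170,380,290) if n=="top" else (290,150,440,265)
        cv2.imwrite(f"pics/ov_{n}.png",im[y0*5:y1*5,x0*5:x1*5])
E
python3 loc.py
```

```text
rect 547.0958251953125 70.68559265136719 180.0016632080078 237.44859313964844 11.326007843017578
C [0.54712249 0.07039052] th 11.41388764496656 size 0.17727907995827444 0.22116310183151794 an [-0.18055917 -0.07675097 -0.20048683  0.43818183]
depth rect ((545.6206665039062, 74.22136688232422), (179.94015502929688, 219.91357421875), 11.299015998840332) 0.037155938098441935
```

View pics/ov_top.png

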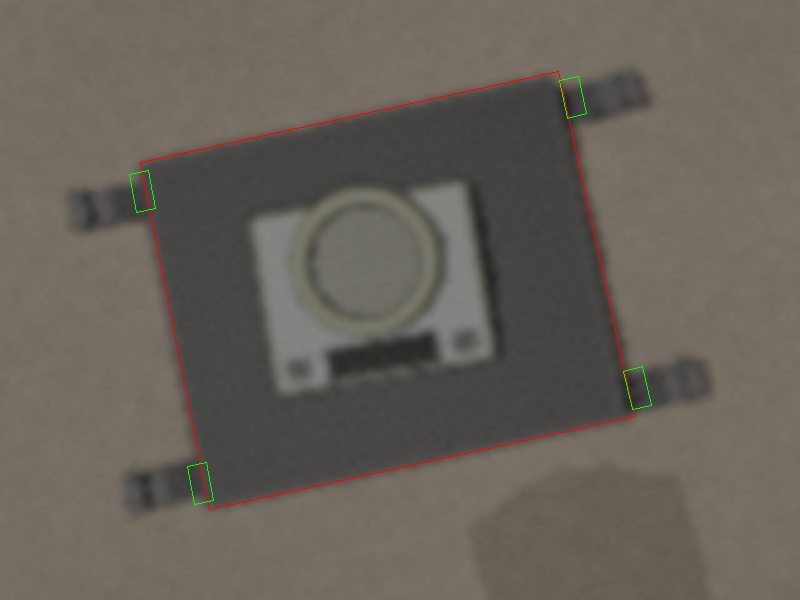

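View pics/ov_scene.png

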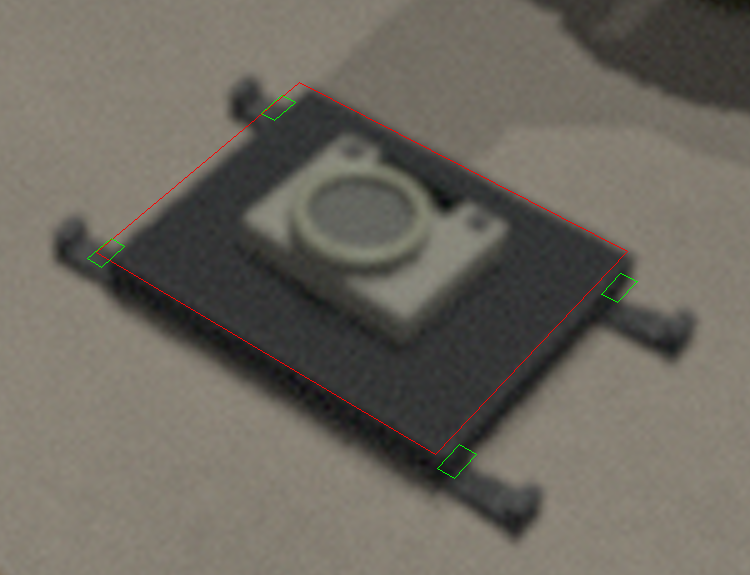

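```bash
cat > ov.py <<'E'
from h import *
import sys
def ov(C,th,tag,tops=.036):
    X=np.array([np.cos(th),np.sin(th)]);Y=np.array([-X[1],X[0]]);C=np.array(C)
    for n in("top","scene"):
        d=get_image(n); im=cv2.resize(d["frame"][:,:,::-1],None,fx=5,fy=5,interpolation=cv2.INTER_CUBIC)
        im=np.clip(im*1.4,0,255).astype('uint8')
        def dr(L,col):
            uv=proj(d,[(*(C+X*x+Y*y),z) for x,y,z in L]); uv=((uv+.5)*5-.5).astype(np.int32)
            cv2.polylines(im,[uv],True,col,1)
        dr([(.09,.11,.036),(.09,-.11,.036),(-.09,-.11,.036),(-.09,.11,.036)],(0,0,255))
        for x in(.077,-.077):
            for s in(1,-1):
                a=s*.142;b=s*.132
                dr([(x-.01,a,.022),(x+.01,a,.022),(x+.01,b,.022),(x-.01,b,.022)],(0,255,0))
                dr([(x-.01,a,.0),(x+.01,a,.0)],(255,0,0))
        x0,y0,x1,y1=(220,170,380,290) if n=="top" else (290,150,440,265)
        cv2.imwrite(f"pics/{tag}_{n}.png",im[y0*5:y1*5,x0*5:x1*5])
if __name__=="__main__":
    C=(.5458,.0738);th=np.deg2rad(11.3); np.save("slab.npy",[*C,th]); ov(C,th,"ov2")
    P=cloud(get_image("top")).reshape(-1,3)
    X=np.array([np.cos(th),np.sin(th)]);Y=np.array([-X[1],X[0]])
    q=np.c_[(P[:,:2]-C)@X,(P[:,:2]-C)@Y,P[:,2]]
    for x in(.077,-.077):
        for s in(1,-1):
            k=(abs(q[:,0]-x)<.025)&(s*q[:,1]>.115)&(s*q[:,1]<.175)&(q[:,2]>.013)&(q[:,2]<.03)
            a=q[k]; print(x,s,len(a),"x",a[:,0].min(),a[:,0].max(),"y",a[:,1].min(),a[:,1].max())
E
python3 ov.py
```

```text
0.077 1 40 x 0.06516346594811084 0.08467717264386816 y 0.13173496869073706 0.15283080590388953
0.077 -1 48 x 0.0661833330893189 0.08592886859612761 y -0.15301865635078132 -0.1297200078675697
-0.077 1 44 x -0.08595871476655273 -0.06606012653762783 y 0.1318844068031311 0.15211976255940796
-0.077 -1 45 x -0.08886962826781017 -0.06894181781716988 y -0.15248556765730498 -0.12819714859145667
```

View pics/ov2_top.png

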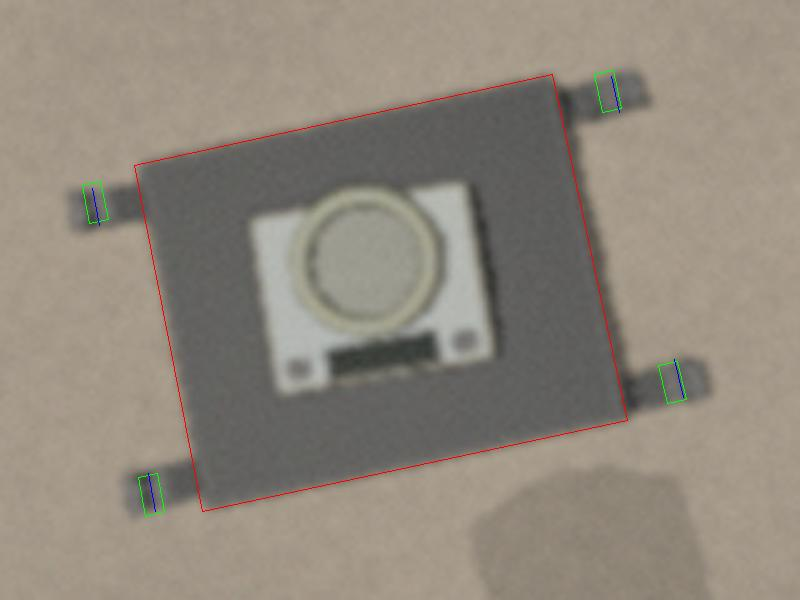

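View pics/ov2_scene.png

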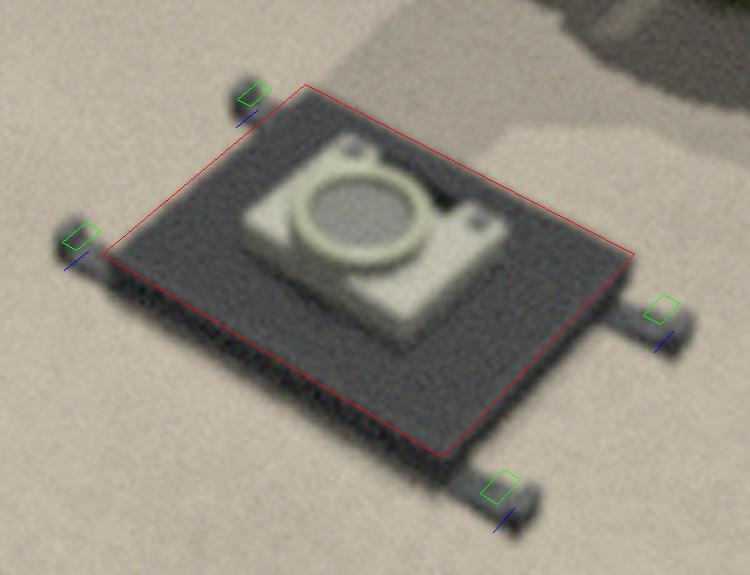

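```bash
cat > st.py <<'E'
from h import *
try: import rig; print({k:getattr(rig,k) for k in dir(rig) if not k.startswith('_') and not callable(getattr(rig,k)) and type(getattr(rig,k)).__name__ in('float','int','list','ndarray','dict','tuple')})
except Exception as e: print(e)
C=np.array([.5465,.0728]);th=np.deg2rad(11.3)
X=np.array([np.cos(th),np.sin(th)]);Y=np.array([-X[1],X[0]])
def S(p): return np.array([(p[:2]-C)@X,(p[:2]-C)@Y,p[2]])*1000
o=observe();p=o["position"];R=o["tool_rot"]
print("slab mm",S(p).round(2),"yaw",np.rad2deg(np.arctan2(R[1,0],R[0,0])).round(2),"tilt",R[:,2].round(4),"F",o["ft_force"].round(2),"Fslab",(o["ft_force"][:2]@np.c_[X,Y]).round(2),"t",round(o["time_s"],2),"w",round(o["grip_width"]*1000,1))
for x,y in((-75,-95),(-75,95),(75,-95),(75,95)):
    w=np.array([*(C+X*x/1000+Y*y/1000),.1]); print((x,y),"tool mm to there at z100",(R.T@(w-p)*1000).round(1))
E
python3 st.py
```

```text
{'grasp_offset': -0.0187}
slab mm [-401.56 -493.79  202.5 ] yaw 26.98 tilt [ 0.e+00  1.e-04 -1.e+00] F [-0.79 -0.53 -0.42] Fslab [-0.88 -0.37] t 0.5 w 85.2
(-75, -95) tool mm to there at z100 [ 422.2 -295.7  102.5]
(-75, 95) tool mm to there at z100 [ 473.5 -478.6  102.6]
(75, -95) tool mm to there at z100 [ 566.6 -255.2  102.5]
(75, 95) tool mm to there at z100 [ 617.9 -438.1  102.6]
```

```bash
python3 -m pendant '[0,0,0,0,0,0,0.98, 0,0,0,0,0,0,0.98, 0,0.54,-0.66,0,0,0,0, 0,0.54,-0.66,0,0,0,0, 0,0.54,-0.66,0,0,0,0, 0,0.54,-0.66,0,0,0,0, 0,0.54,-0.66,0,0,0,0, 0,0.54,-0.66,0,0,0,0, 0,0.54,-0.66,0,0,0,0, 0,0.54,-0.66,0.2,0,0,0, 0,0.54,-0.66,0.4,0,0,0, 0,0.54,-0.66,0.4,0,0,0]' 60 && python3 st.py
```

```text
time_s: 1.7
position: [0.4504, -0.1121, 0.1523]
tool_rot: [[0.981, 0.196, 0.001], [0.196, -0.981, -0.001], [0.001, 0.001, -1.0]]
ft_force: [-0.3, -1.3, 0.1]
grip_width: 0.0003
{'grasp_offset': -0.0187}
slab mm [-130.51 -162.51  152.32] yaw 11.29 tilt [ 1.4e-03 -8.0e-04 -1.0e+00] F [-0.27 -1.28  0.06] Fslab [-0.51 -1.2 ] t 1.7 w 0.3
(-75, -95) tool mm to there at z100 [ 55.4 -67.6  52.3]
(-75, 95) tool mm to there at z100 [  55.4 -257.6   52.1]
(75, -95) tool mm to there at z100 [205.4 -67.6  52.5]
(75, 95) tool mm to there at z100 [ 205.4 -257.6   52.3]
```

```bash
python3 -m pendant '[0,0.36,-0.44,0.3,0,0,0, 0,0.36,-0.44,0.3,0,0,0, 0,0.36,-0.44,0.4,0,0,0, 0,0,0,0.4,0,0,0, 0,0,0,0.4,0,0,0, 0,0,0,0,0,0,0, 0,0,0,0,0,0,0]' && python3 st.py
python3 - <<'E'
from h import *
for n in("top","scene"):
    d=get_image(n);x0,y0,x1,y1=(200,150,420,315) if n=="top" else (270,120,470,270)
    cv2.imwrite(f"pics/a_{n}.png",np.clip(cv2.resize(d["frame"][y0:y1,x0:x1,::-1],None,fx=3.5,fy=3.5,interpolation=cv2.INTER_CUBIC)*1.5,0,255))
E
```

```text
time_s: 2.4
position: [0.4898, -0.0385, 0.063]
tool_rot: [[0.981, 0.196, 0.0], [0.196, -0.981, 0.0], [0.0, 0.0, -1.0]]
ft_force: [0.8, 0.6, 1.4]
grip_width: -0.0002
{'grasp_offset': -0.0187}
slab mm [-77.37 -98.05  62.97] yaw 11.28 tilt [ 1.e-04  0.e+00 -1.e+00] F [0.84 0.64 1.42] Fslab [0.95 0.46] t 2.4 w -0.2
(-75, -95) tool mm to there at z100 [  2.4  -3.  -37. ]
(-75, 95) tool mm to there at z100 [   2.3 -193.   -37. ]
(75, -95) tool mm to there at z100 [152.4  -3.1 -37. ]
(75, 95) tool mm to there at z100 [ 152.3 -193.1  -37. ][ WARN:0@4.064] global loadsave.cpp:1063 imwrite_ Unsupported depth image for selected encoder is fallbacked to CV_8U.
```

View pics/a_top.png

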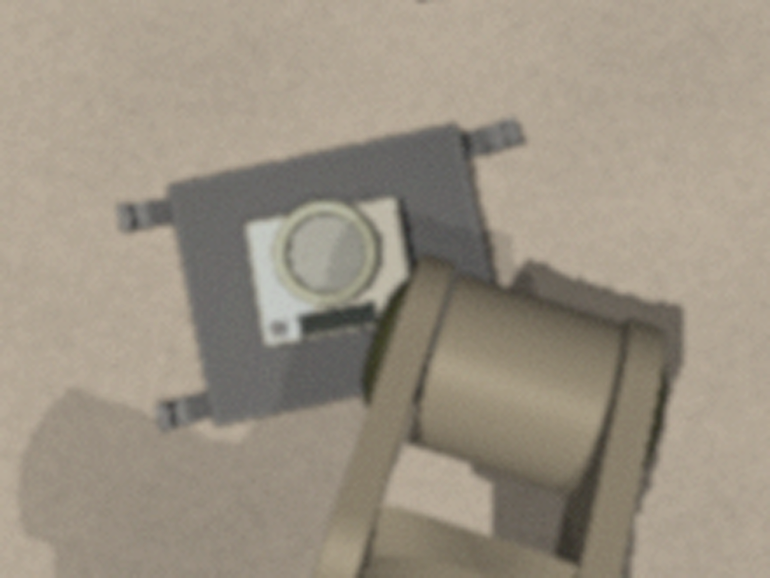

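View pics/a_scene.png

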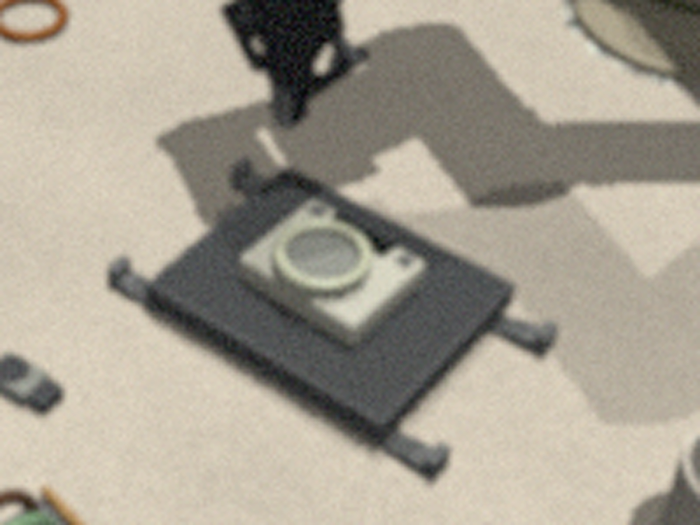

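The closed fingertips are over the near right corner: scene crop (288,118), with the corner at (292,172). I'll descend to just above it.

```bash
python3 -m pendant '[0,0.05,-0.06,0.15,0,0,0, 0,0,0,0.15,0,0,0, 0,0,0,0.1,0,0,0, 0,0,0,0.04,0,0,0, 0,0,0,0,0,0,0, 0,0,0,0,0,0,0]' && python3 -m pendant '[0,0,0,0,0,0,0]'; python3 st.py|sed -n 2p
```

```text
time_s: 3.1
position: [0.4916, -0.035, 0.0406]
tool_rot: [[0.981, 0.196, 0.0], [0.196, -0.981, -0.0], [0.0, 0.0, -1.0]]
ft_force: [-1.3, -0.3, 0.5]
grip_width: 0.0002
time_s: 3.2
position: [0.4916, -0.035, 0.0407]
tool_rot: [[0.981, 0.196, 0.0], [0.196, -0.981, -0.0], [0.0, 0.0, -1.0]]
ft_force: [0.5, -0.2, -0.7]
grip_width: 0.0003
slab mm [-74.94 -94.95  40.71] yaw 11.29 tilt [ 4.e-04 -1.e-04 -1.e+00] F [ 0.5  -0.2  -0.67] Fslab [ 0.46 -0.29] t 3.2 w 0.3
```

Force noise is about 1 N. Next I'll step down in small steps.

```bash
python3 -m pendant '[0,0,0,0.04,0,0,0, 0,0,0,0.04,0,0,0, 0,0,0,0,0,0,0]' |grep -E "posi|force" ; python3 -m pendant '[0,0,0,0.02,0,0,0, 0,0,0,0,0,0,0]' |grep -E "posi|force"
```

```text
position: [0.4913, -0.0349, 0.0363]
ft_force: [0.2, 0.2, 0.5]
position: [0.4915, -0.0349, 0.0354]
ft_force: [-0.9, -0.1, -0.5]
```

```bash
for i in 1 2; do python3 -m pendant '[0,0,0,0.02,0,0,0, 0,0,0,0,0,0,0]' |grep -E "posi|force"; done
```

```text
position: [0.4915, -0.0349, 0.0344]
ft_force: [-0.3, -0.7, -0.4]
position: [0.4915, -0.0349, 0.0334]
ft_force: [-0.0, -0.3, 0.2]
```

```bash
python3 - <<'E' 2>/dev/null
from h import *
d=get_image("scene");x0,y0,x1,y1=(310,120,420,200)
cv2.imwrite(f"pics/b_scene.png",np.clip(cv2.resize(d["frame"][y0:y1,x0:x1,::-1],None,fx=7,fy=7,interpolation=cv2.INTER_CUBIC)*1.8,0,255))
print(observe()["ft_force"],observe()["position"])
E
```

```text
[-0.47364229 -0.04228792  0.20678246] [ 0.4914817  -0.03493457  0.03346913]
```

View pics/b_scene.png

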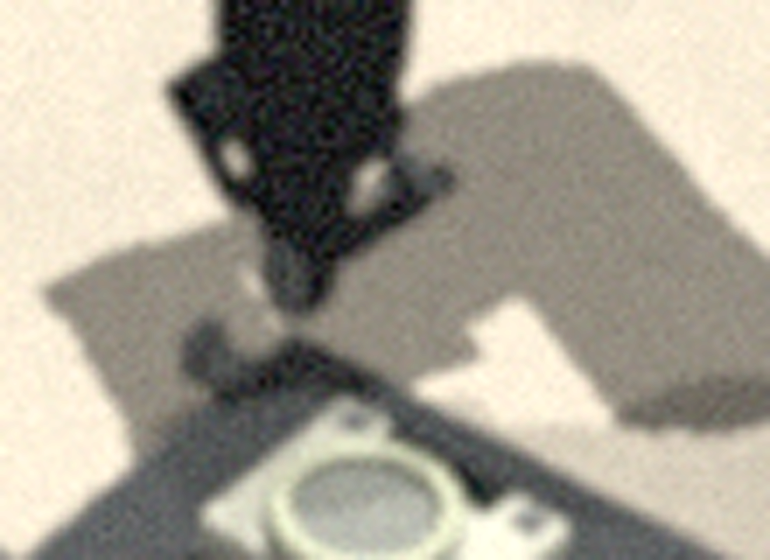

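Run:
```python
from h import *
d=get_image("scene");p=observe()["position"]
print(proj(d,[p,p+[0,0,.01],p+[0,0,.02],p+[0,0,.04], p-[.02,0,0],p-[0,.02,0]]))
P=cloud(d)
for v in range(155,175,2): print(v,[tuple((P[v,u]*1000).astype(int)) for u in(349,352,355)])
```

```text
[[351.30927019 171.81107239]
 [351.44326727 169.19197126]
 [351.57877565 166.54333022]
 [351.85442978 161.15540657]
 [356.47310389 168.90830489]
 [346.72861835 168.28157548]]
155 [(np.int64(499), np.int64(-38), np.int64(97)), (np.int64(502), np.int64(-24), np.int64(107)), (np.int64(499), np.int64(-14), np.int64(112))]
157 [(np.int64(501), np.int64(-36), np.int64(92)), (np.int64(499), np.int64(-26), np.int64(98)), (np.int64(495), np.int64(-19), np.int64(100))]
159 [(np.int64(502), np.int64(-35), np.int64(86)), (np.int64(502), np.int64(-23), np.int64(94)), (np.int64(495), np.int64(-18), np.int64(93))]
161 [(np.int64(502), np.int64(-35), np.int64(79)), (np.int64(500), np.int64(-24), np.int64(85)), (np.int64(495), np.int64(-18), np.int64(86))]
163 [(np.int64(503), np.int64(-34), np.int64(73)), (np.int64(502), np.int64(-22), np.int64(81)), (np.int64(494), np.int64(-19), np.int64(78))]
165 [(np.int64(451), np.int64(-89), np.int64(1)), (np.int64(498), np.int64(-26), np.int64(68)), (np.int64(435), np.int64(-79), np.int64(0))]
167 [(np.int64(454), np.int64(-85), np.int64(-2)), (np.int64(448), np.int64(-78), np.int64(0)), (np.int64(442), np.int64(-71), np.int64(0))]
169 [(np.int64(461), np.int64(-76), np.int64(0)), (np.int64(484), np.int64(-39), np.int64(37)), (np.int64(477), np.int64(-34), np.int64(37))]
171 [(np.int64(495), np.int64(-40), np.int64(35)), (np.int64(493), np.int64(-30), np.int64(41)), (np.int64(481), np.int64(-30), np.int64(34))]
173 [(np.int64(501), np.int64(-33), np.int64(36)), (np.int64(497), np.int64(-25), np.int64(38)), (np.int64(490), np.int64(-20), np.int64(38))]
```

Run:
```python
from h import *
d=get_image("scene");p=observe()["position"]
P=cloud(d)[120:180,325:385].reshape(-1,3)
k=(np.hypot(P[:,0]-p[0],P[:,1]-p[1])<.08)
Q=P[k]
for z in np.arange(.04,.16,.01):
    a=Q[(Q[:,2]>z)&(Q[:,2]<z+.01)]
    if len(a): print(round(z,2),len(a),"med",(np.median(a,0)*1000).round(0),"x",(a[:,0].min()*1000).round(),(a[:,0].max()*1000).round(),"y",(a[:,1].min()*1000).round(),(a[:,1].max()*1000).round())
dd=d["depth"][140:185,330:380]; dd=(np.clip((dd-1.1)/.5,0,1)*255).astype('uint8')
print(d["depth"][140:185,330:380].min(),d["depth"][140:185,330:380].max())
cv2.imwrite("pics/dep.png",cv2.resize(cv2.applyColorMap(cv2.normalize(d["depth"][140:185,330:380],None,0,255,cv2.NORM_MINMAX).astype('uint8'),cv2.COLORMAP_JET),None,fx=12,fy=12,interpolation=cv2.INTER_NEAREST))
```

```text
0.04 3 med [510. -26.  40.] x 494.0 533.0 y -33.0 -24.0
0.06 19 med [512.  20.  65.] x 494.0 521.0 y -42.0 31.0
0.07 28 med [497. -25.  76.] x 480.0 504.0 y -45.0 -17.0
0.08 32 med [498. -24.  86.] x 481.0 504.0 y -45.0 -18.0
0.09 23 med [497. -26.  95.] x 486.0 503.0 y -43.0 -18.0
0.1 30 med [501. -33. 108.] x 479.0 507.0 y -62.0 -16.0
0.11 72 med [499. -22. 116.] x 476.0 510.0 y -74.0 5.0
0.12 66 med [501. -34. 125.] x 472.0 512.0 y -74.0 10.0
0.13 83 med [503. -36. 135.] x 484.0 513.0 y -83.0 18.0
0.14 87 med [504. -34. 145.] x 479.0 514.0 y -88.0 28.0
0.15 144 med [495.  -9. 155.] x 465.0 515.0 y -94.0 30.0
0.0 1.4110237
```

View pics/dep.png

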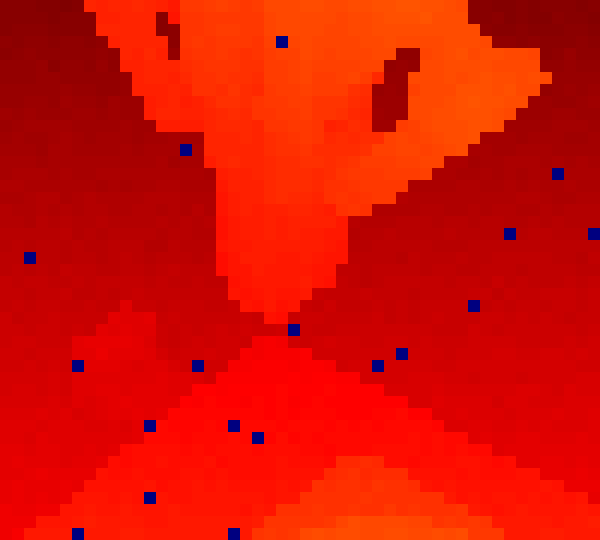

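```bash
for i in 1 2 3 4; do python3 -m pendant '[0,0,0,0.02,0,0,0, 0,0,0,0.02,0,0,0, 0,0,0,0,0,0,0]' |grep -E "posi|force"; done
```

```text
position: [0.4914, -0.0349, 0.0314]
ft_force: [0.6, -0.3, 0.1]
position: [0.4914, -0.0349, 0.0294]
ft_force: [-0.1, -0.7, 0.3]
position: [0.4914, -0.0349, 0.0274]
ft_force: [0.4, 0.1, 0.2]
position: [0.4914, -0.0349, 0.0254]
ft_force: [0.0, 0.9, 0.4]
```

```bash
cat > tip.py <<'E'
from h import *
d=get_image("scene");p=observe()["position"]
c=proj(d,[p+[0,0,.06]])[0].astype(int); D=d["depth"]
P=cloud(d)
print("TCP",p.round(4),observe()["ft_force"].round(1))
uu=int(proj(d,[p+[.01,.012,.05]])[0][0])
for u in (uu-2,uu,uu+2):
    col=[(v,*(P[v,u]*1000).round(0)) for v in range(c[1]-4,c[1]+22)]
    # finger pixels: within 30mm of TCP in xy, z>40
    f=[r for r in col if abs(r[1]-p[0]*1000)<28 and abs(r[2]-p[1]*1000)<28 and r[3]>p[2]*1000-5]
    print(u,f[-6:])
E
python3 tip.py
```

```text
TCP [ 0.4915 -0.0349  0.0255] [-0.2  0.1  1. ]
350 [(173, np.float64(499.0), np.float64(-32.0), np.float64(35.0)), (174, np.float64(501.0), np.float64(-29.0), np.float64(34.0)), (175, np.float64(508.0), np.float64(-23.0), np.float64(39.0)), (176, np.float64(508.0), np.float64(-22.0), np.float64(36.0)), (177, np.float64(510.0), np.float64(-20.0), np.float64(35.0)), (178, np.float64(513.0), np.float64(-17.0), np.float64(34.0))]
352 [(173, np.float64(494.0), np.float64(-30.0), np.float64(34.0)), (174, np.float64(499.0), np.float64(-24.0), np.float64(37.0)), (175, np.float64(499.0), np.float64(-23.0), np.float64(34.0)), (176, np.float64(504.0), np.float64(-18.0), np.float64(37.0)), (177, np.float64(507.0), np.float64(-15.0), np.float64(36.0)), (178, np.float64(509.0), np.float64(-12.0), np.float64(35.0))]
354 [(173, np.float64(492.0), np.float64(-23.0), np.float64(38.0)), (174, np.float64(494.0), np.float64(-21.0), np.float64(36.0)), (175, np.float64(497.0), np.float64(-17.0), np.float64(37.0)), (176, np.float64(500.0), np.float64(-14.0), np.float64(36.0)), (177, np.float64(503.0), np.float64(-11.0), np.float64(36.0)), (178, np.float64(506.0), np.float64(-8.0), np.float64(37.0))]
```

```bash
for i in 1 2 3 4 5; do python3 -m pendant '[0,0,0,0.02,0,0,0, 0,0,0,0.02,0,0,0, 0,0,0,0,0,0,0]' |grep -E "posi|force"; done;  python3 - <<'E' 2>/dev/null
from h import *
d=get_image("scene");x0,y0,x1,y1=(310,120,420,200)
cv2.imwrite(f"pics/c_scene.png",np.clip(cv2.resize(d["frame"][y0:y1,x0:x1,::-1],None,fx=7,fy=7,interpolation=cv2.INTER_CUBIC)*1.8,0,255))
E
```

```text
position: [0.4914, -0.0349, 0.0234]
ft_force: [-0.3, -0.5, -0.4]
position: [0.4914, -0.0349, 0.0214]
ft_force: [0.8, -0.4, 0.6]
position: [0.4914, -0.0349, 0.0194]
ft_force: [-0.0, -0.0, -0.6]
position: [0.4914, -0.0349, 0.0174]
ft_force: [0.5, -0.8, -0.5]
position: [0.4914, -0.0349, 0.0154]
ft_force: [0.8, -0.9, 0.0]
```

View pics/c_scene.png

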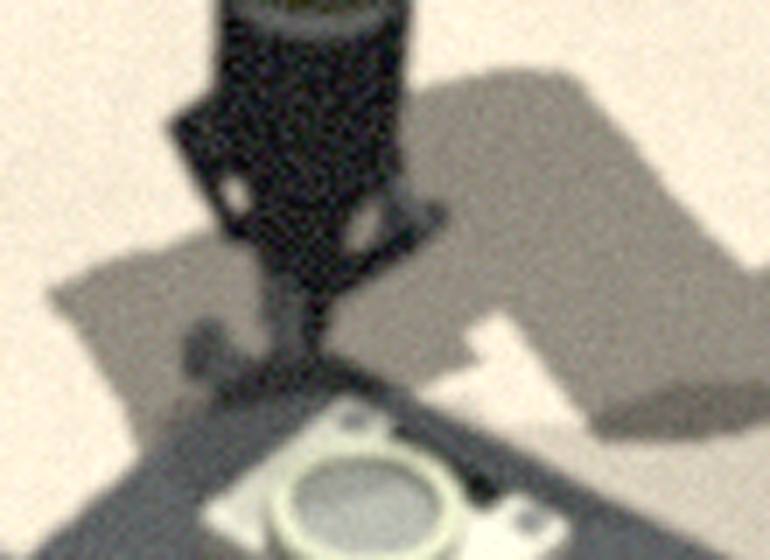

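```bash
for i in 1 2 3 4 5; do python3 -m pendant '[0,0,0,0.02,0,0,0, 0,0,0,0.02,0,0,0, 0,0,0,0,0,0,0]' |grep -E "posi|force"; done; python3 - <<'E' 2>/dev/null
from h import *
d=get_image("scene");x0,y0,x1,y1=(310,120,420,200)
cv2.imwrite(f"pics/d_scene.png",np.clip(cv2.resize(d["frame"][y0:y1,x0:x1,::-1],None,fx=7,fy=7,interpolation=cv2.INTER_CUBIC)*1.8,0,255))
E
```

```text
position: [0.4914, -0.0349, 0.0134]
ft_force: [0.2, -0.7, -0.2]
position: [0.4914, -0.0349, 0.0114]
ft_force: [0.1, 0.4, 0.4]
position: [0.4914, -0.0349, 0.0094]
ft_force: [0.3, -0.5, 0.3]
position: [0.4914, -0.0349, 0.0074]
ft_force: [0.3, -0.1, -0.8]
position: [0.4915, -0.035, 0.0071]
ft_force: [-6.3, 0.8, 20.5]
```

View pics/d_scene.png

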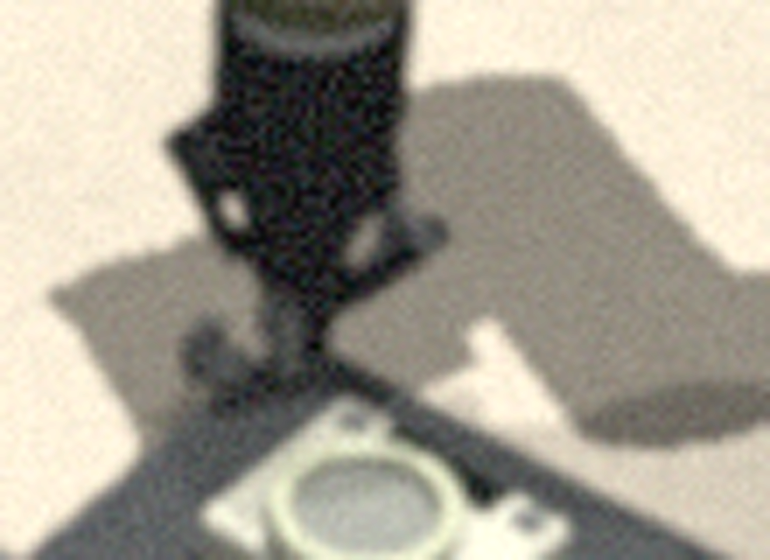

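Contact came at a reported z of 7.2 mm with 20 N and under 0.5 mm of give, so the near right corner is firm. The reported z reads about 29 mm below the real fingertip height, so I'll use that offset. Next is near left.

```bash
python3 -m pendant '[0,0,0,-0.1,0,0,0, 0,0,0,-0.3,0,0,0, 0,0,-0.6,-0.2,0,0,0, 0,0,-0.8,0,0,0,0, 0,0,-0.8,0,0,0,0, 0,0,-0.8,0,0,0,0, 0,0,-0.6,0,0,0,0, 0,0,-0.2,0.2,0,0,0, 0,0,0,0,0,0,0, 0,0,0,0,0,0,0]' && python3 st.py|tail -n +2;  python3 - <<'E' 2>/dev/null
from h import *
d=get_image("scene");x0,y0,x1,y1=(310,120,450,220)
cv2.imwrite(f"pics/e_scene.png",np.clip(cv2.resize(d["frame"][y0:y1,x0:x1,::-1],None,fx=5.5,fy=5.5,interpolation=cv2.INTER_CUBIC)*1.8,0,255))
E
```

```text
time_s: 9.6
position: [0.4545, 0.1506, 0.0252]
tool_rot: [[0.981, 0.196, -0.001], [0.196, -0.981, -0.0], [-0.001, 0.0, -1.0]]
ft_force: [0.5, -0.5, 0.7]
grip_width: 0.0001
slab mm [-75.02  94.3   25.16] yaw 11.27 tilt [-8.e-04 -3.e-04 -1.e+00] F [ 0.46 -0.53  0.69] Fslab [ 0.34 -0.61] t 9.6 w 0.1
(-75, -95) tool mm to there at z100 [  0.  189.3 -74.8]
(-75, 95) tool mm to there at z100 [ -0.   -0.7 -74.8]
(75, -95) tool mm to there at z100 [150.  189.2 -74.9]
(75, 95) tool mm to there at z100 [150.   -0.8 -75. ]
```

View pics/e_scene.png

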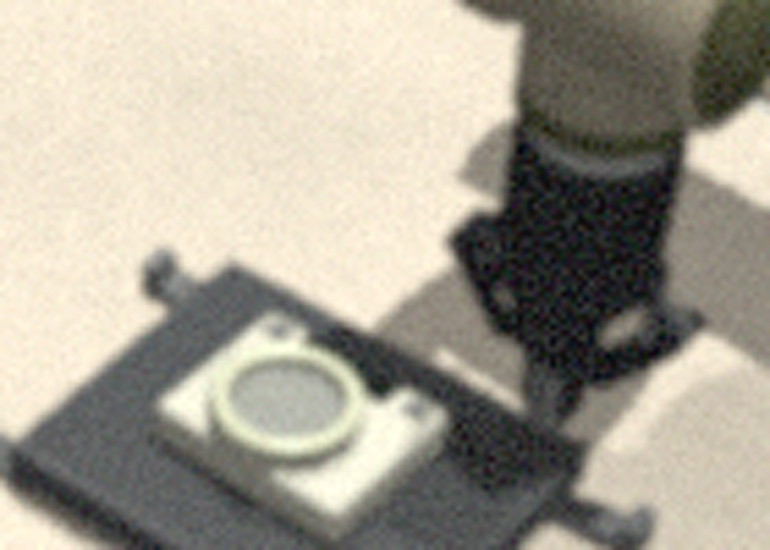

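Fingertips at (545,425) are above the near left corner; everything else looks unchanged.

```bash
python3 -m pendant '[0,0,0,0.16,0,0,0, 0,0,0,0.12,0,0,0, 0,0,0,0.03,0,0,0, 0,0,0,0,0,0,0]'|grep -E "posi|force"; for i in 1 2 3; do python3 -m pendant '[0,0,0,0.02,0,0,0, 0,0,0,0,0,0,0]' |grep -E "posi|force"; done
```

```text
position: [0.4542, 0.1511, 0.0096]
ft_force: [0.2, -0.0, 0.2]
position: [0.4544, 0.1514, 0.0091]
ft_force: [0.7, -0.7, -0.2]
position: [0.4543, 0.1514, 0.008]
ft_force: [-0.4, -1.0, 0.6]
position: [0.4544, 0.1514, 0.0072]
ft_force: [-1.2, 0.0, 3.5]
```

```bash
for i in 1 2; do python3 -m pendant '[0,0,0,0.01,0,0,0, 0,0,0,0,0,0,0]' |grep -E "posi|force"; done
```

```text
position: [0.4544, 0.1514, 0.0072]
ft_force: [-2.7, 0.2, 9.6]
position: [0.4545, 0.1514, 0.0071]
ft_force: [-5.0, -1.3, 15.1]
```

Near left is firm too: 15 N with about 0.1 mm of give. Next is far left.

```bash
python3 -m pendant '[0,0,0,-0.1,0,0,0, 0,0,0,-0.4,0,0,0, 0,0.5,0,-0.1,0,0,0, 0,0.7,0,0,0,0,0, 0,0.7,0,0,0,0,0, 0,0.7,0,0,0,0,0, 0,0.4,0,0,0,0,0, 0,0,0,0.2,0,0,0, 0,0,0,0.2,0,0,0, 0,0,0,0.1,0,0,0, 0,0,0,0,0,0,0, 0,0,0,0,0,0,0]' |grep -E "posi|force"; python3 st.py|sed -n 2p;  python3 - <<'E' 2>/dev/null
from h import *
d=get_image("scene");x0,y0,x1,y1=(310,120,450,265)
cv2.imwrite(f"pics/f_scene.png",np.clip(cv2.resize(d["frame"][y0:y1,x0:x1,::-1],None,fx=4,fy=4,interpolation=cv2.INTER_CUBIC)*1.8,0,255))
E
```

```text
position: [0.601, 0.1807, 0.0112]
ft_force: [-0.5, 0.4, 0.2]
slab mm [74.58 95.16 11.19] yaw 11.3 tilt [-2.e-04 -0.e+00 -1.e+00] F [-0.48  0.38  0.17] Fslab [-0.4   0.46] t 12.25 w -0.0
```

View pics/f_scene.png

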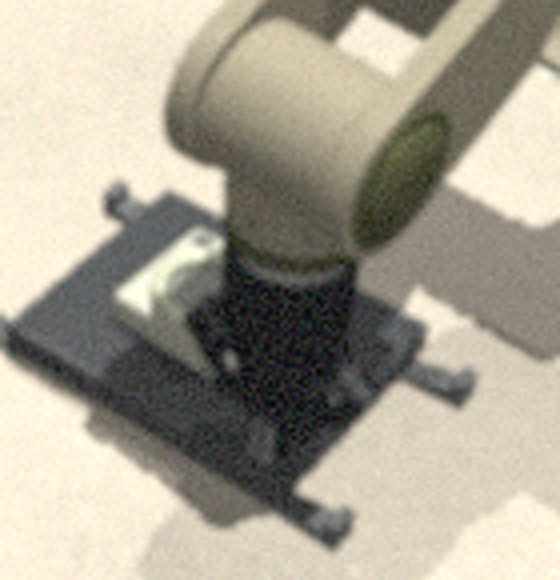

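Fingertips at (262,450) sit just above the far left corner and clear of the balance.

```bash
for i in 1 2 3 4 5; do python3 -m pendant '[0,0,0,0.02,0,0,0, 0,0,0,0,0,0,0]' |grep -E "posi|force"; done
```

```text
position: [0.6014, 0.1807, 0.0103]
ft_force: [-0.7, 0.5, 0.2]
position: [0.6013, 0.1808, 0.009]
ft_force: [0.3, -0.7, -0.4]
position: [0.6013, 0.1808, 0.0079]
ft_force: [-0.5, 0.6, 0.3]
position: [0.6014, 0.1808, 0.007]
ft_force: [-0.0, -0.2, 0.7]
position: [0.6016, 0.1809, 0.0062]
ft_force: [0.3, 0.6, 2.4]
```

```bash
for i in 1 2 3 4; do python3 -m pendant '[0,0,0,0.02,0,0,0, 0,0,0,0,0,0,0]' |grep -E "posi|force"; done
```

```text
position: [0.6017, 0.181, 0.0052]
ft_force: [0.2, 2.2, 3.4]
position: [0.6016, 0.1809, 0.0041]
ft_force: [1.7, 2.3, 3.8]
position: [0.6015, 0.1807, 0.003]
ft_force: [1.9, 0.6, 3.3]
position: [0.6016, 0.1808, 0.0021]
ft_force: [1.9, 2.3, 4.0]
```

```bash
for i in 1 2; do python3 -m pendant '[0,0,0,0.02,0,0,0, 0,0,0,0,0,0,0]' |grep -E "posi|force"; done
```

```text
position: [0.6017, 0.1808, 0.0018]
ft_force: [0.7, 1.9, 7.6]
position: [0.6018, 0.1809, 0.0015]
ft_force: [-1.0, 1.5, 13.7]
```

The far left corner is loose: it went down about 5 mm at around 4 N, then struck at 14 N. I'll let it up gently and move outside its shim.

```bash
python3 -m pendant '[0,0,0,-0.04,0,0,0, 0,0,0,-0.04,0,0,0, 0,0,0,-0.04,0,0,0, 0,0,0,-0.04,0,0,0, 0,0,0,-0.1,0,0,0, 0,0,0,-0.4,0,0,0, 0,0,-0.6,-0.2,0,0,0, 0,0,-0.7,0,0,0,0, 0,0,-0.4,0,0,0,0, 0,0,-0.1,0,0,0,0, 0,0,0,0,0,0,0, 0,0,0,0,0,0,0]' |grep -E "posi|force"; python3 st.py|sed -n 2p;  python3 - <<'E' 2>/dev/null
from h import *
d=get_image("top"); print("mug",ray(d,[(157,248),(177,248)],.09))
x0,y0,x1,y1=(200,160,380,290)
cv2.imwrite(f"pics/g_top.png",np.clip(cv2.resize(d["frame"][y0:y1,x0:x1,::-1],None,fx=4,fy=4,interpolation=cv2.INTER_CUBIC)*1.8,0,255))
d=get_image("scene");x0,y0,x1,y1=(310,150,450,265)
cv2.imwrite(f"pics/g_scene.png",np.clip(cv2.resize(d["frame"][y0:y1,x0:x1,::-1],None,fx=5,fy=5,interpolation=cv2.INTER_CUBIC)*1.8,0,255))
E
```

```text
position: [0.584, 0.268, 0.0429]
ft_force: [1.0, -0.6, -1.7]
slab mm [ 74.98 184.09  42.87] yaw 11.25 tilt [-4.e-04 -4.e-04 -1.e+00] F [ 0.95 -0.59 -1.71] Fslab [ 0.82 -0.77] t 15.7 w 0.0
mug [[0.50183352 0.4032546  0.09      ]
 [0.50117025 0.35457415 0.09      ]]
```

View pics/g_top.png

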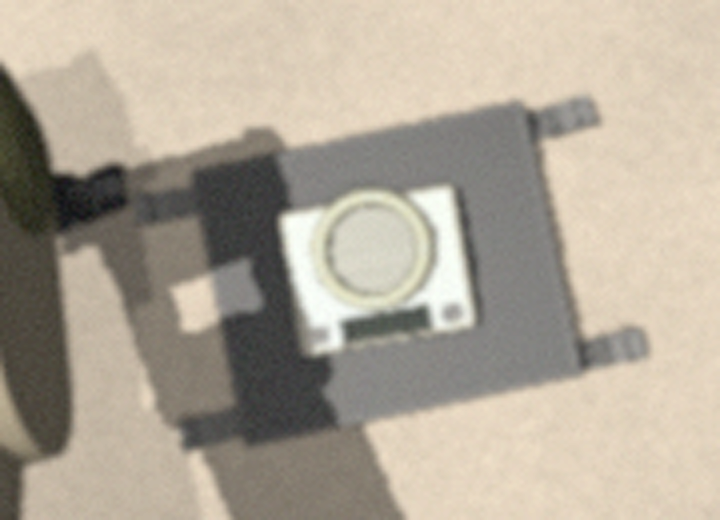

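View pics/g_scene.png

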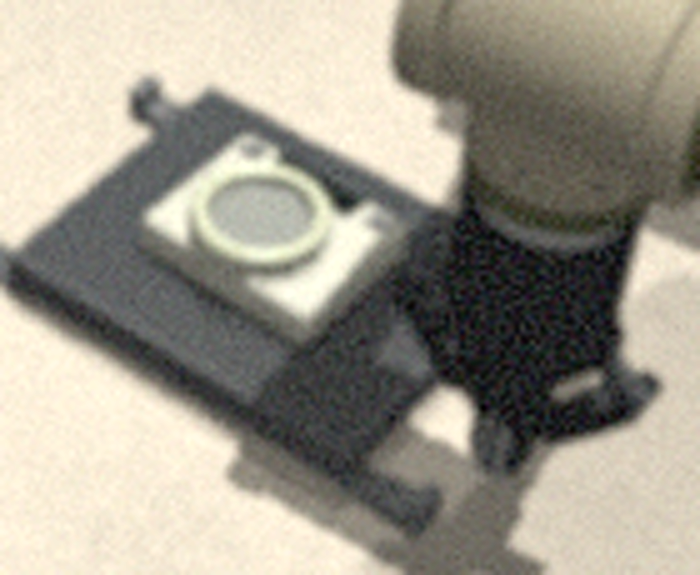

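```bash
python3 - <<'E' 2>/dev/null
from h import *
C=np.array([.5465,.0728]);th=np.deg2rad(11.3)
X=np.array([np.cos(th),np.sin(th)]);Y=np.array([-X[1],X[0]])
d=get_image("top");p=observe()["position"]; o=np.array([200,160])
pt=lambda x,y,z:(*(C+X*x/1000+Y*y/1000),z/1000)
R=cv2.Rodrigues(d["rvec"])[0]; print("cam",-R.T@d["tvec"].reshape(3))
for n,q in dict(heelout=pt(77,152,22),tip=pt(75,184,72),knuck=pt(75,140,125),knuck2=pt(75,148,110),kn3=pt(75,160,110)).items(): print(n,(proj(d,[q])[0]-o)*4)
P=cloud(d)
for u,v in((100,195),(110,190),(115,200),(90,200),(80,205),(120,185),(140,208),(150,215),(160,205),(180,200)):
    a=P[160+v//4,200+u//4]; print((u,v),((a[:2]-C)@X*1000).round(1),((a[:2]-C)@Y*1000).round(1),(a[2]*1000).round(1))
E
```

```text
cam [ 0.53585821 -0.01511888  0.9588102 ]
heelout [133.51282927 204.1254385 ]
tip [ 61.97870167 213.71022482]
knuck [107.00121372 193.23884199]
knuck2 [101.03763913 197.69977233]
kn3 [ 81.24671169 201.98438859]
(100, 195) 71.0 131.6 169.9
(110, 190) 72.6 127.8 166.3
(115, 200) 65.7 126.9 166.1
(90, 200) 69.8 142.9 155.7
(80, 205) 71.7 155.5 128.8
(120, 185) 73.8 121.6 163.5
(140, 208) 73.5 148.0 23.2
(150, 215) 70.4 144.8 17.5
(160, 205) 74.6 137.5 11.2
(180, 200) 75.0 125.4 5.2
```

The gripper axis (slab x≈73–75) lines up with the far left shim (x≈74–75). I'll lower the tip beside its heel to a real height of about 7 mm.

```bash
python3 -m pendant '[0,0,0,0.4,0,0,0, 0,0,0,0.4,0,0,0, 0,0,0,0.2,0,0,0, 0,0,0,0.1,0,0,0, 0,0,0,0,0,0,0, 0,0,0,0,0,0,0]' |grep -E "posi|force"; for i in 1 2; do python3 -m pendant '[0,0,0,0.05,0,0,0, 0,0,0,0.05,0,0,0, 0,0,0,0,0,0,0]' |grep -E "posi|force";done; python3 st.py|sed -n 2p
```

```text
position: [0.5843, 0.269, -0.0112]
ft_force: [-0.1, 0.1, 0.8]
position: [0.5836, 0.269, -0.0171]
ft_force: [0.9, -0.7, 1.1]
position: [0.5835, 0.269, -0.0224]
ft_force: [0.8, -0.1, -0.4]
slab mm [ 74.71 185.13 -22.43] yaw 11.3 tilt [-8.e-04 -2.e-04 -1.e+00] F [ 0.81 -0.05 -0.42] Fslab [ 0.79 -0.21] t 17.05 w -0.2
```

```bash
python3 - <<'E' 2>/dev/null
from h import *
d=get_image("scene");x0,y0,x1,y1=(340,180,460,270)
cv2.imwrite(f"pics/i_scene.png",np.clip(cv2.resize(d["frame"][y0:y1,x0:x1,::-1],None,fx=6.5,fy=6.5,interpolation=cv2.INTER_CUBIC)*2,0,255))
E
```

```text
(no output)
```

View pics/i_scene.png

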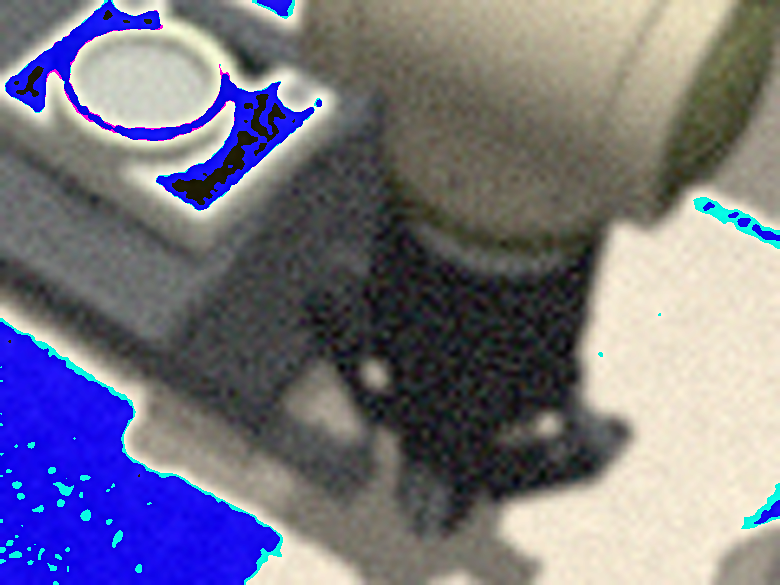

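```bash
for i in 1 2 3 4 5; do python3 -m pendant '[0,0,0.08,0,0,0,0, 0,0,0,0,0,0,0]' |grep -E "force"; done; python3 st.py|sed -n 2p;python3 - <<'E' 2>/dev/null
from h import *
d=get_image("scene");x0,y0,x1,y1=(340,180,460,270)
cv2.imwrite(f"pics/j_scene.png",np.clip(cv2.resize(d["frame"][y0:y1,x0:x1,::-1],None,fx=6.5,fy=6.5,interpolation=cv2.INTER_CUBIC)*1.8,0,255).astype('uint8'))
E
```

```text
ft_force: [-0.5, -0.4, -0.2]
ft_force: [0.7, 0.4, -0.7]
ft_force: [0.2, 0.0, -0.2]
ft_force: [-0.4, 0.1, 0.1]
ft_force: [0.0, 0.2, -0.0]
slab mm [ 75.01 164.69 -21.95] yaw 11.28 tilt [ 0.e+00 -1.e-04 -1.e+00] F [ 0.04  0.17 -0.04] Fslab [0.07 0.16] t 18.1 w 0.2
```

View pics/j_scene.png

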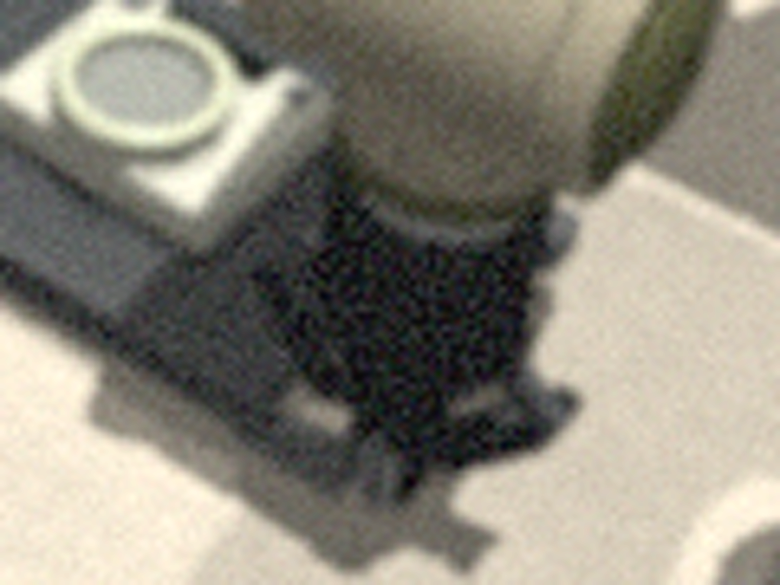

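The fingertip at (378,495) is now at the heel. I'll keep pushing straight in.

```bash
for i in 1 2 3 4 5; do python3 -m pendant '[0,0,0.04,0,0,0,0, 0,0,0.04,0,0,0,0, 0,0,0,0,0,0,0]' |grep -E "force"; python3 st.py|sed -n 2p|cut -c1-60; done
```

```text
ft_force: [-1.0, 0.2, -0.3]
slab mm [ 74.99 160.86 -22.  ] yaw 11.28 tilt [-1.e-04 -1.e-
ft_force: [0.0, -0.3, -0.2]
slab mm [ 75.   156.84 -21.99] yaw 11.28 tilt [-0. -0. -1.] 
ft_force: [-0.1, 0.1, -0.1]
slab mm [ 75.   152.83 -21.98] yaw 11.28 tilt [-0.e+00 -1.e-
ft_force: [-0.2, -0.4, 0.2]
slab mm [ 75.   148.86 -21.98] yaw 11.28 tilt [-0.e+00 -1.e-
ft_force: [-0.7, 0.0, -0.3]
slab mm [ 74.99 144.82 -21.97] yaw 11.28 tilt [-0.e+00 -1.e-
```

```bash
for i in 1 2 3; do python3 -m pendant '[0,0,0.04,0,0,0,0, 0,0,0,0,0,0,0]' |grep -E "force"; python3 st.py|sed -n 2p|cut -c1-60; done; python3 - <<'E' 2>/dev/null
from h import *
d=get_image("scene");x0,y0,x1,y1=(340,180,460,270)
cv2.imwrite(f"pics/k_scene.png",np.clip(cv2.resize(d["frame"][y0:y1,x0:x1,::-1],None,fx=6.5,fy=6.5,interpolation=cv2.INTER_CUBIC)*1.8,0,255).astype('uint8'))
d=get_image("top");x0,y0,x1,y1=(220,170,320,245)
cv2.imwrite(f"pics/k_top.png",np.clip(cv2.resize(d["frame"][y0:y1,x0:x1,::-1],None,fx=7,fy=7,interpolation=cv2.INTER_CUBIC)*1.8,0,255).astype('uint8'))
E
```

```text
ft_force: [-0.5, -0.1, -0.5]
slab mm [ 75.03 142.92 -21.93] yaw 11.29 tilt [ 1.e-04 -0.e+
ft_force: [0.1, -0.4, -0.7]
slab mm [ 74.99 140.9  -21.97] yaw 11.28 tilt [-0.e+00 -1.e-
ft_force: [-0.5, 0.2, -0.3]
slab mm [ 74.99 138.92 -21.97] yaw 11.29 tilt [-0.e+00 -1.e-
```

View pics/k_scene.png

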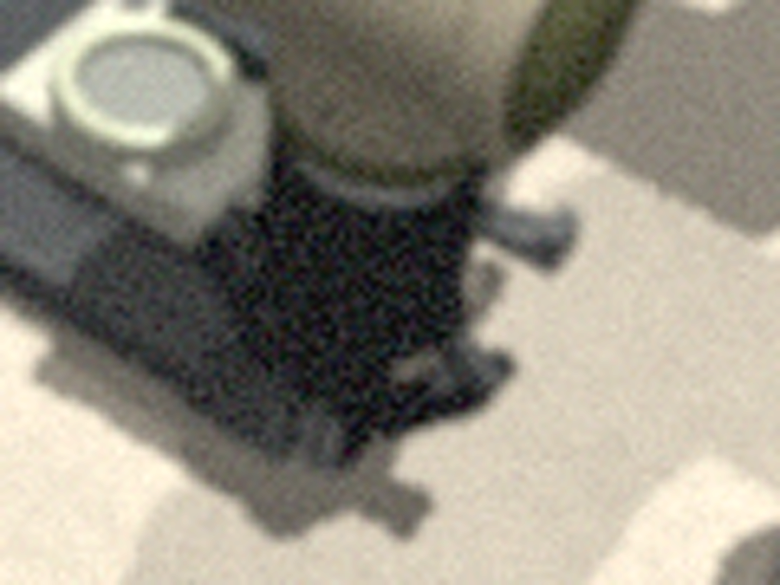

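View pics/k_top.png

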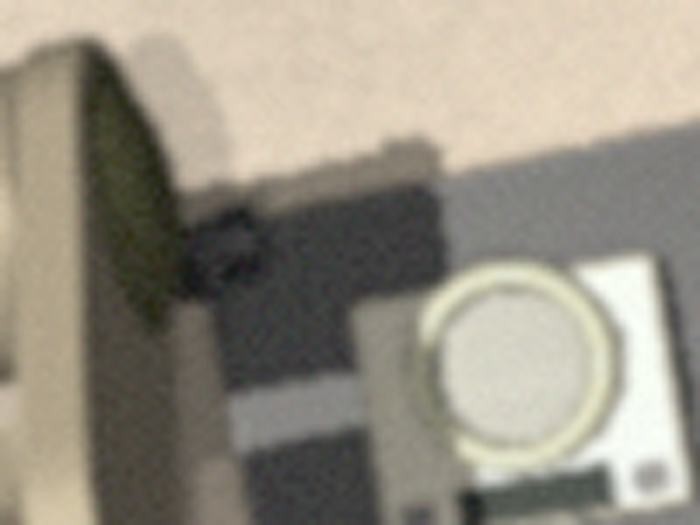

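```bash
for i in 1 2 3 4; do python3 -m pendant '[0,0,0.02,0,0,0,0, 0,0,0,0,0,0,0]' >/dev/null; python3 st.py|sed -n 2p; done
```

```text
slab mm [ 75.   138.05 -21.98] yaw 11.29 tilt [ 0.  0. -1.] F [-0.26 -0.27 -0.08] Fslab [-0.31 -0.22] t 20.55 w 0.4
slab mm [ 74.99 137.02 -21.96] yaw 11.29 tilt [ 0. -0. -1.] F [-0.02 -0.21 -0.5 ] Fslab [-0.06 -0.2 ] t 20.75 w 0.1
slab mm [ 74.96 136.5  -21.95] yaw 11.3 tilt [-1.e-04  7.e-04 -1.e+00] F [-0.14  1.86 -0.35] Fslab [0.23 1.85] t 20.95 w 0.2
slab mm [ 74.96 136.38 -21.94] yaw 11.3 tilt [-1.0e-04  1.9e-03 -1.0e+00] F [-1.4   8.09 -0.39] Fslab [0.21 8.21] t 21.15 w -0.1
```

The heel has met the stone: 8 N, and the tip stopped at y=136.4. I'll back off outward, rise and look.

```bash
python3 -m pendant '[0,0,-0.04,0,0,0,0, 0,0,-0.3,0,0,0,0, 0,0,-0.4,-0.2,0,0,0, 0,0,-0.2,-0.8,0,0,0, 0,-0.2,-0.4,-0.8,0,0,0, 0,-0.6,-0.3,-0.6,0,0,0, 0,-0.9,0,0,0,0,0, 0,-0.9,0,0,0,0,0, 0,-0.9,0,0,0,0,0, 0,-0.5,0,0,0,0,0, 0,0,0,0,0,0,0, 0,0,0,0,0,0,0]' |grep -E "posi|force"; python3 st.py|sed -n 2p;  python3 - <<'E' 2>/dev/null
from h import *
d=get_image("top");x0,y0,x1,y1=(220,165,380,285)
cv2.imwrite(f"pics/l_top.png",np.clip(cv2.resize(d["frame"][y0:y1,x0:x1,::-1],None,fx=5,fy=5,interpolation=cv2.INTER_CUBIC)*1.8,0,255).astype('uint8'))
d=get_image("scene");x0,y0,x1,y1=(290,150,440,265)
cv2.imwrite(f"pics/l_scene.png",np.clip(cv2.resize(d["frame"][y0:y1,x0:x1,::-1],None,fx=5,fy=5,interpolation=cv2.INTER_CUBIC)*1.8,0,255).astype('uint8'))
E
```

```text
position: [0.3817, 0.2618, 0.0985]
ft_force: [-0.1, 0.4, 0.4]
slab mm [-124.57  217.6    98.5 ] yaw 11.33 tilt [ 1.4e-03  3.0e-04 -1.0e+00] F [-0.14  0.35  0.37] Fslab [-0.06  0.37] t 22.35 w -0.3
```

View pics/l_top.png

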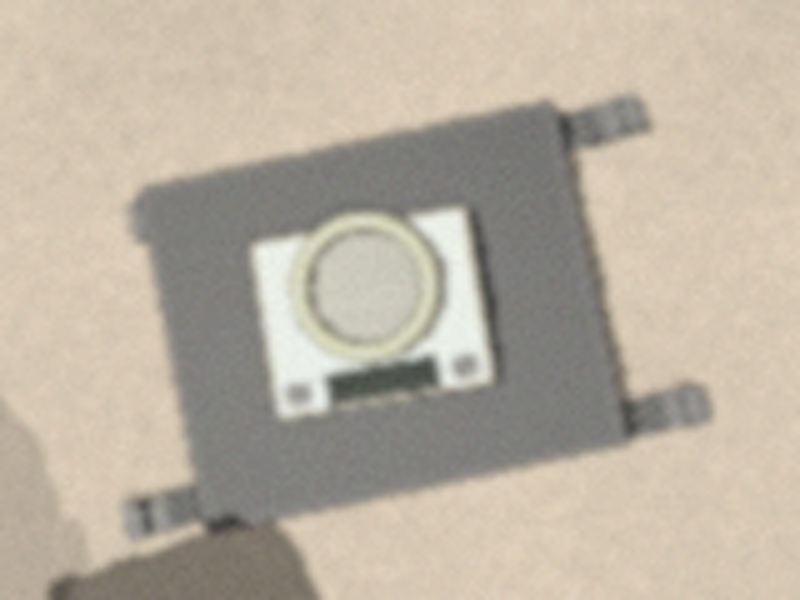

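View pics/l_scene.png

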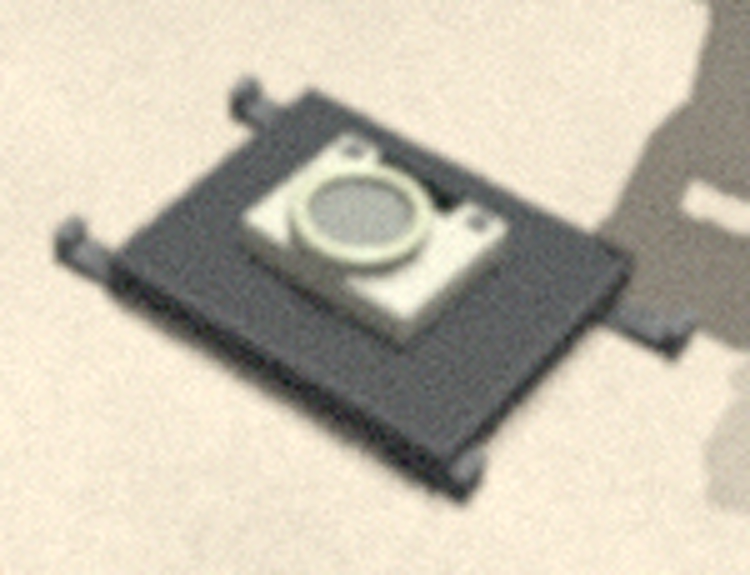

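The far left shim's heel is now flush: top view (140,218), scene view (465,475). The slab, balance and the other three shims haven't moved. Next is the check press on the same corner.

```bash
python3 -m pendant '[0,0.8,0.3,0,0,0,0, 0,0.8,0.5,0,0,0,0, 0,0.8,0.6,0,0,0,0, 0,0.8,0.6,0,0,0,0, 0,0.8,0.46,0,0,0,0, 0,0,0,0.2,0,0,0, 0,0,0,0.5,0,0,0, 0,0,0,0.4,0,0,0, 0,0,0,0.2,0,0,0, 0,0,0,0,0,0,0, 0,0,0,0,0,0,0]' |grep -E "posi|force"; python3 st.py|sed -n 2p
```

```text
position: [0.6021, 0.1799, 0.0336]
ft_force: [1.0, 0.2, 0.1]
slab mm [75.53 94.17 33.62] yaw 11.3 tilt [ 1.e-03  1.e-04 -1.e+00] F [0.96 0.16 0.14] Fslab [ 0.97 -0.03] t 23.55 w 0.1
```

```bash
python3 -m pendant '[0,0,0,0.2,0,0,0, 0,0,0,0.2,0,0,0, 0,0,0,0.06,0,0,0, 0,0,0,0,0,0,0, 0,0,0,0,0,0,0]' |grep -E "posi|force"; for i in 1 2 3 ; do python3 -m pendant '[0,0,0,0.02,0,0,0, 0,0,0,0,0,0,0]' |grep -E "posi|force"; done
```

```text
position: [0.6017, 0.1798, 0.0102]
ft_force: [0.7, -0.1, -0.7]
position: [0.6017, 0.1798, 0.0092]
ft_force: [-0.5, -0.1, -0.1]
position: [0.6016, 0.1798, 0.008]
ft_force: [-0.4, 0.2, 0.5]
position: [0.6017, 0.1798, 0.0072]
ft_force: [0.6, -0.5, 0.0]
```

```bash
for i in 1 2 3 4; do python3 -m pendant '[0,0,0,0.01,0,0,0, 0,0,0,0,0,0,0]' |grep -E "posi|force"; done
```

```text
position: [0.6017, 0.1798, 0.0071]
ft_force: [-1.1, -0.2, 4.7]
position: [0.6017, 0.1798, 0.0071]
ft_force: [-1.4, -0.3, 8.4]
position: [0.6017, 0.1798, 0.007]
ft_force: [-4.2, -0.4, 11.1]
position: [0.6018, 0.1798, 0.007]
ft_force: [-4.9, -1.0, 15.2]
```

The far left corner is firm now: 15 N with 0.2 mm of give. I'll lift off and do the final check.

```bash
python3 -m pendant '[0,0,0,0,0,0,0, 0,0,0,-0.04,0,0,0, 0,0,0,-0.1,0,0,0, 0,0,0,-0.5,0,0,0, 0,0,0,-0.8,0,0,0, 0,0,-0.6,-0.6,0,0,0, 0,-0.2,-0.7,0,0,0,0, 0,-0.8,-0.6,0,0,0,0, 0,-0.8,-0.4,0,0,0,0, 0,-0.8,0,0,0,0,0, 0,-0.8,0,0,0,0,0, 0,-0.6,0,0,0,0,0]' |grep -E "posi|force";python3 -m pendant '[0,0,0,0,0,0,0,0,0,0,0,0,0,0]'|grep -E "posi|force"; python3 ov.py;  python3 - <<'E' 2>/dev/null
from h import *
d=get_image("top");x0,y0,x1,y1=(220,165,380,285)
cv2.imwrite(f"pics/m_top.png",np.clip(cv2.resize(d["frame"][y0:y1,x0:x1,::-1],None,fx=5,fy=5,interpolation=cv2.INTER_CUBIC)*1.8,0,255).astype('uint8'))
cv2.imwrite("pics/m_all.png",d["frame"][:,:,::-1])
d=get_image("scene");x0,y0,x1,y1=(290,150,440,265)
cv2.imwrite(f"pics/m_scene.png",np.clip(cv2.resize(d["frame"][y0:y1,x0:x1,::-1],None,fx=5,fy=5,interpolation=cv2.INTER_CUBIC)*1.8,0,255).astype('uint8'))
E
```

```text
position: [0.3805, 0.2531, 0.107]
ft_force: [0.8, 0.4, 0.8]
position: [0.3834, 0.2536, 0.1075]
ft_force: [0.9, 0.1, -0.2]
0.077 1 16 x 0.06571882352317764 0.08350492706275911 y 0.11518957692431586 0.12026685724715173
0.077 -1 42 x 0.06635419329339382 0.0858379114030489 y -0.15303628393995067 -0.12913064235626467
-0.077 1 44 x -0.08602123693360755 -0.06610335423941009 y 0.1288614768238691 0.15266905675178952
-0.077 -1 45 x -0.08891378049866071 -0.06891238086088176 y -0.15248597065006836 -0.12940677036228065
```

View pics/m_top.png

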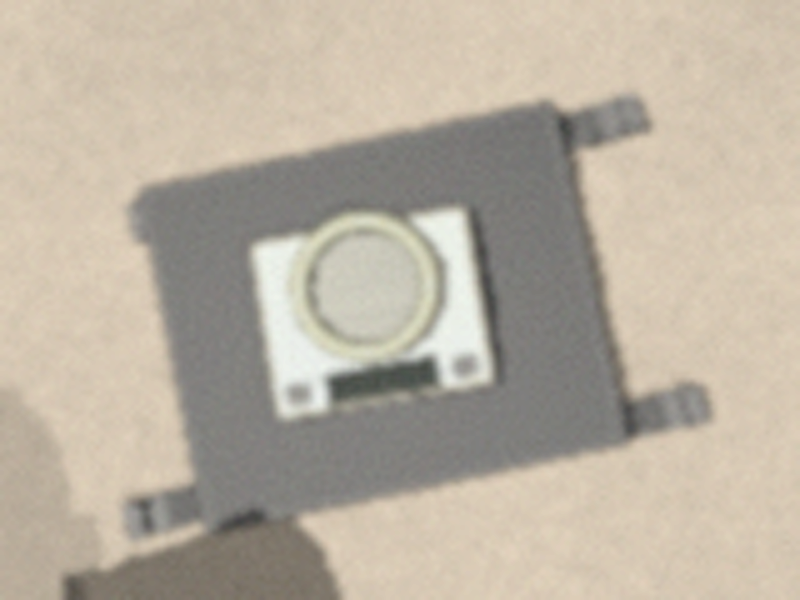

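View pics/m_scene.png

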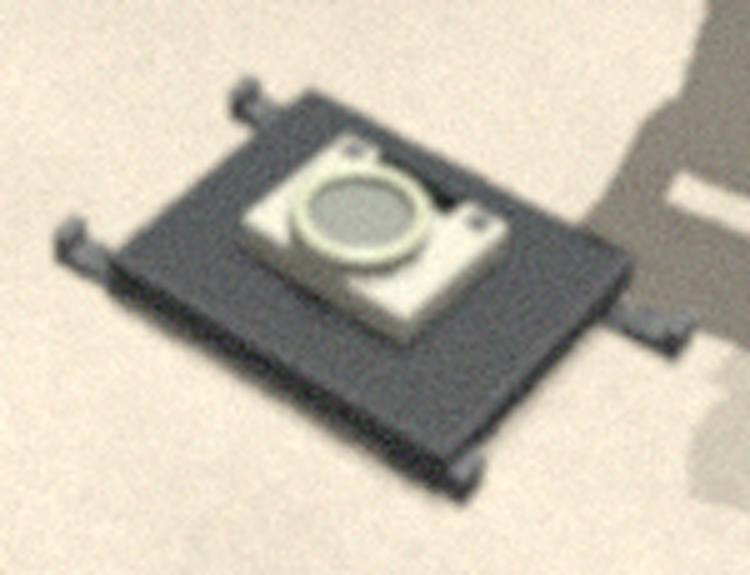

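View pics/m_all.png

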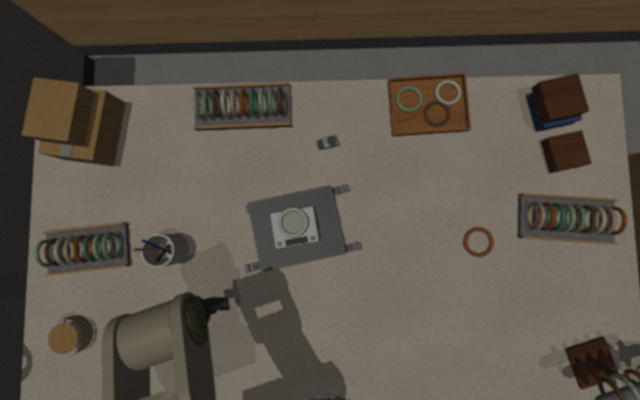

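The far left heel's outer face measures 120 mm in the slab frame, which is home, and everything else is where it was. The arm is clear, so I'm handing in.

```bash
python3 -c "
from rig import *
print(observe()['time_s']); print(close_job())"
```

```text
27.1
the job is handed in; nothing more can be done
None
```

The far left corner was the loose one. I pressed its shim home, checked the corner and handed the job in at about 27 s.

- **Finding the corner:** With closed fingertips I pressed near right (20 N, firm), near left (15 N, firm) and then far left. Far left went down about 5 mm at around 4 N and struck at 14 N. I did not press far right because the loose corner had been found.
- **Shim:** I pushed the far left shim straight in until its heel stopped against the stone at about 8 N. Its outer face then measured 120 mm from the slab's centre line, which is its home position.
- **Check press:** The same corner then held 15 N with about 0.2 mm of give.
- **Last pictures:** The slab, the balance with its bangle and the other three shims were unmoved to within about 1 to 3 mm. The mug, loupe and dark bangle looked unmoved, and the arm was clear of everything.

**What disagreed:**
- The reported tool height read about 29 mm lower than the fingertips' real height, seen in the pictures and confirmed by contact on the stone. I worked from the contact height instead.
- The first press, on near right, reached 20 N, above the suggested 8 to 15 N.
- The two cameras disagreed by a few millimetres on where the slab was.

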